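# Bring the open vial under the filling needle and hold the needle down at the 50 mm mark

### The arm

A 6-joint arm with a two-finger parallel gripper is mounted at the origin on a cart in front of the work surface, level with it; the furniture and walls round the work are solid. World frame = base frame: x ahead of the robot, y to its left, z up, the work surface at z = 0. Lengths are in m, angles in rad, forces in N, time in s.
With the tool pointing down it reaches from about 0.35 to 0.85 m from the base axis. Payload 8.1 kg.
Tool frame: the origin (TCP) lies midway between the tips of the shut fingers; the grasp point (between the pads) lies 19 mm behind it; z points along the fingers, y is the line along which they close (so a half turn about z gives the same grasp; the last joint's range is limited). The gripper opens to 85 mm and grips with 20 to 120 N. Pads are 22 mm wide; open, the fingers measure 114 mm over their backs; the gripper's body (76 mm by 85 mm) begins 54 mm behind the grasp point. The pads swing forward as they close: fully open they stand 13 mm farther back than shut.
Start: joints at [-0.085, 0.13, 1.488, -0, 1.523, -0.085], TCP at [0.6, 0, 0.204] pointing down, gripper open.
Joint ranges: [-2.96, 2.96], [-0.89, 2.26], [0.02, 2.5], [-1.34, 4.48], [0, 2.73], [-2.66, 2.66]. Speed limits (rad/s): [2.39, 2.39, 2.79, 3.14, 3.14, 3.14].

### API

Orientations are given as a unit quaternion [x, y, z, w].
In Python, from station import robot, kin, get_state, imaging gives the robot as it stands. Calls block until the motion is done:
- robot.goto(position, orientation): joint-space move of the TCP to a pose.
- robot.move_l(position, ori=None, velocity=0.15): straight line of the TCP; ori=None keeps the orientation; velocity is the mean speed in m/s.
- robot.move_j(angles): joint-space move.
- robot.command_gripper(opening): finger opening in m; the grip force is fixed at half the most; returns when the fingers have stopped.
- robot.dwell(seconds).
- kin.inverse_kinematics(position, orientation): joint angles nearest the present ones, or None.
- get_state(): the state.
- imaging.camera(name): name is "scene" or "side" or "wrist"; returns (picture, depth): 400x640x3 uint8, red, green, blue; 400x640 float32, m along the optical axis (not along the pixel's ray), 0 where there is no reading.
- imaging.camera_model(name): a dict with "mtx" (3x3 intrinsics, pixels), "R" (3x3) and "t" (3): a world point X has camera coordinates R X + t. Camera axes: x right, y down, z forward; pixel columns grow to the right and rows downward; lengths in m; the calibration is good to about 2 mm. The wrist camera is an equidistant fisheye: a pixel r from the principal point sees the ray r / f radians off the axis. A picture is of the moment at which its call begins: read the wrist's pose just before it. camera_model takes no time and is no camera call; for the wrist camera it gives the pose at the moment of the call.
A pose or a line that the arm cannot do raises robot.Unreachable and nothing moves.
- robot.job_done(): hands the job in; it is judged then, once.
The state is a dict: "time": time; "joint_positions": joint angles; "qvel": joint speeds; "joint_efforts": joint torques, N m; "tool_pos": TCP position; "eef_rot": TCP orientation; "wrist_force": force on the tool from outside, world axes, zero at the start; "moment": the same for the moment, N m; "finger_gap": finger opening in m; "grip_force": force on a finger pad.
Only numpy, scipy, OpenCV 4.12 (cv2) and the standard library are available. Lean on these libraries where they do the work, as an engineer would, in place of code of your own. Each camera call takes 0.05 s, during which the arm holds its last target. There are 200 camera calls.

### The job

Using the tab at its end, slide the vial rack along its lane, without lifting it, until the one open vial stands centred under the parked filling needle. Then squeeze the lock button in the arm's grip head, push the telescoping arm down until the 50 mm line of its scale (the fifth long line above zero) meets the sleeve's upper rim, so that the needle is inside the open vial, and finish there still squeezing and holding the head, because the arm springs back up when it is let go. Never lower the needle anywhere else, keep the vials upright in the rack, and leave the loose cap, beaker, bottle and forceps alone.

Things in the scene. Friction and masses are not known exactly. Their poses are not given: they have to be found in the camera images.
- fill_stand: Fixed vial-filling stand. Origin on the bench straight below the needle; x points to the column at the back, y along the lane, z up. Aluminium lane along y: floor 6 mm high, 52 mm wide outside, 44 between its 14 mm high side walls, y = -245 to +105, end stop (20 mm high) at y = 99. White foot behind it: x = 26 to 130, y = -65 to 65, 14 mm high.
- sleeve_mouth (a point): Centre of the upper rim of the upright grey sleeve (26 mm x by 36 mm y, 140 to 205 mm above the bench) that guides the arm: the reading edge for the scale. A 20 mm thick cross-arm, 164 to 184 mm high, joins the sleeve to a 16 mm column at x = 98 mm of the stand, which ends 228 mm above the bench.
- needle_arm (a joint): Telescoping arm, a 14 mm square bar sliding straight down through the sleeve. Value (m) = extension = scale reading at the sleeve's upper rim: 0 parked (start), 0.060 lower stop. Black lines on its -x face, short each 5 mm, long each 10, from 0 to 60. Locked at 0 until the button is squeezed, then pushed down with 3 to 6 N; when let go it springs back up to 0 and locks.
- head_grip (a point): Centre of the black grip head on top of the arm, 295 mm above the bench when parked; it moves with the arm. Head 30 mm (stand x) by 34 (stand y) by 40 high. Grasp from above with the fingers closing along the stand's y, one on the button: 42 mm across head and button at rest, 36 squeezed. The rest of the stand ends below 228 mm.
- lock_button (a joint): Lock button in the head's +y face (stand's frame), 20 mm wide, 26 high, 8 mm proud. Value (m) = how far it is pressed in: 0 out, 0.006 fully in. Sprung: 3.5 N to start, 5.6 N fully in; jumps out when let go. Pressed in more than about 5 mm it draws the steel catch, which runs down the bar and stands on the sleeve's rim, inside the sleeve and frees the arm.
- button_face (a point): Middle of the lock button's outer face, 25 mm from the arm's axis along the stand's +y at rest, at the height of head_grip.
- needle_tip (a point): Lower end of the filling needle (4 mm thick, steel, its 11 mm hub begins 34 mm above the tip), on the arm's axis: 88 mm above the bench when parked, 38 mm at the 50 mm mark.
- vial_rack: White rack, 0.18 to 0.31 kg, loose in the lane (2 mm play each side). Origin: underside, below the middle place; axes as the stand's. Block 40 mm wide (x), y = -52 to 52, 30 mm high; three round places at y = -34, 0, 34 mm, their floors 5 mm up. A low tongue (8 mm high) leads to the pull tab at y = -129. Starts with its origin 64 to 94 mm to the -y side of the needle.
- rack_tab (a point): Grip point of the rack's upright pull tab, on its axis, 36 mm above the rack's underside (42 mm above the bench). The tab is 26 mm (x) by 12 mm (y), its top 52 mm above the rack's underside.
- open_vial: The one vial without a cap: clear glass, empty, 25 mm thick, 44 mm high, loose in one of the three places (any of them). Origin: centre of its underside.
- vial_mouth (a point): Centre of the open vial's mouth (20 mm inner diameter), 44 mm above its underside, 55 mm above the bench when it stands in the rack.
- capped_vial_a: Filled vial with a black screw cap, 25 mm thick, 50 mm high, in one of the other places. Origin: centre of its underside.
- capped_vial_b: Another filled vial with a black screw cap, of the same size, in the remaining place. Origin: centre of its underside.
- loose_cap: White screw cap of the open vial, 25 mm wide, 13 mm high, lying open side up on the bench in front of the lane. Bystander.
- beaker: Glass beaker, 53 mm wide, 70 mm high, on the bench behind the lane. Bystander.
- dye_bottle: Small amber bottle with a screw cap, 43 mm wide, 83 mm high, on the bench behind the lane's left end. Bystander.
- forceps: Steel forceps, 124 mm long, 9 mm high, lying on the bench in front of the lane. Bystander.
Not all that is in view belongs to the job. What is shaped like the capped_vial_a but green or pink is not meant.

How it is judged:
By the outcome, as a careful person would: the job done as asked, in the order asked, and still so for the second after the job is handed in, while the arm keeps its last pose, push and grip.
It also fails if it takes over 64 s, if anything falls off the work surface, if the arm or the gripper's body presses on something with over 40 N, if the wrist force passes 120 N, or if a joint passes its speed limit or range.

## Working session

There is one attempt and no reset: what is moved stays moved. The work goes in short steps, each a Python script; the robot and the scene stay as the last script left them, time stands still between calls to the robot, and variables do not carry over. Pictures are saved under pics/ and viewed, at most 10 in all, crops included, and the job is handed in when it is done.

```bash
ls; mkdir -p pics
python3 - <<'E'
from station import robot,kin,get_state,imaging
import cv2,numpy as np
for n in("scene","side"):
    p,d=imaging.camera(n); cv2.imwrite(f"pics/{n}0.png",p[:,:,::-1]); np.savez(f"{n}0.npz",p=p,d=d)
    m=imaging.camera_model(n); R,t=np.array(m["R"]),np.array(m["t"]); print(n,m["mtx"],(-R.T@t).round(3),R[2].round(2))
s=get_state(); print(s["time"],s["eef_rot"],s["finger_gap"])
E
```

```text
pics
scene [[489.79840714   0.         319.95554659]
 [  0.         489.79840714 198.79756522]
 [  0.           0.           1.        ]] [ 0.005 -0.557  0.886] [ 0.49  0.56 -0.67]
side [[495.94384458   0.         316.14688084]
 [  0.         495.94384458 199.91375274]
 [  0.           0.           1.        ]] [ 0.31  -0.836  1.007] [ 0.2   0.71 -0.68]
0.1 [ 7.07100393e-01  7.07112678e-01 -5.37568774e-04 -6.37025340e-04] 0.08496423108221232
```

View pics/scene0.png

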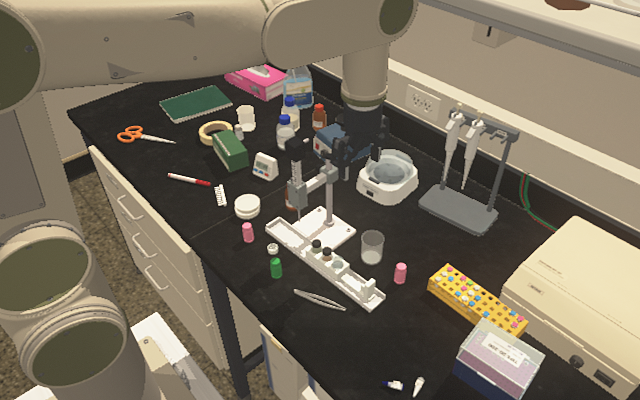

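View pics/side0.png

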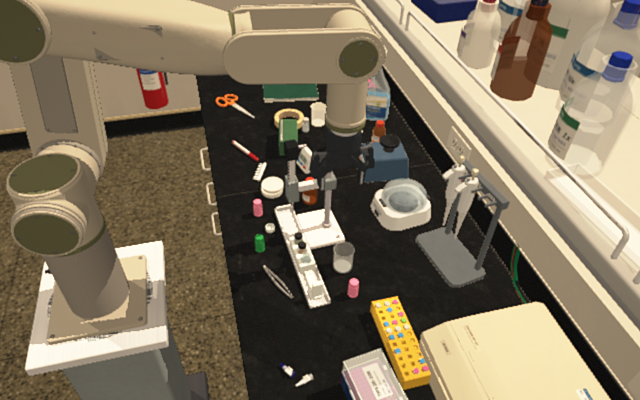

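The scene view shows the stand (sleeve ~(297,195), foot ~(325,235)), the rack in its lane from (270,230) to (385,300), and the tab near (370,288). The side view shows the tab at ~(316,290). The green and pink vials on the bench are decoys. Next I'll enlarge and deproject.

```bash
cat > h.py <<'E'
import numpy as np,cv2
from station import robot,kin,get_state,imaging
def cm(n):
    m=imaging.camera_model(n); return np.array(m["mtx"]),np.array(m["R"]),np.array(m["t"])
def proj(n,X):
    K,R,t=cm(n); c=np.atleast_2d(X)@R.T+t; u=c@K.T; return u[:,:2]/u[:,2:]
def ray(n,uv):
    K,R,t=cm(n); d=np.linalg.inv(K)@[uv[0],uv[1],1]; d=R.T@d; return -R.T@t,d/np.linalg.norm(d)
def plane(n,uv,z):
    o,d=ray(n,uv); return o+d*(z-o[2])/d[2]
def tri(rs):
    A=sum(np.eye(3)-np.outer(d,d) for o,d in rs); b=sum((np.eye(3)-np.outer(d,d))@o for o,d in rs)
    X=np.linalg.solve(A,b); return X,[float(np.linalg.norm(np.cross(X-o,d))) for o,d in rs]
def cloud(n,D):
    K,R,t=cm(n); v,u=np.indices(D.shape); c=np.stack([(u-K[0,2])/K[0,0]*D,(v-K[1,2])/K[1,1]*D,D],-1)
    W=(c-t)@R; W[D<=0]=np.nan; return W
E
python3 - <<'E'
from h import *
def crop(n,c0,c1,r0,r1,k):
    p=np.load(n+"0.npz")["p"][r0:r1,c0:c1,::-1]
    im=cv2.resize(p,None,fx=k,fy=k,interpolation=cv2.INTER_CUBIC); return im
a=crop("scene",260,390,145,315,3.5); b=crop("side",265,365,130,310,3.3)
H=max(a.shape[0],b.shape[0]); o=np.zeros((H,a.shape[1]+b.shape[1],3),np.uint8); o[:a.shape[0],:a.shape[1]]=a; o[:b.shape[0],a.shape[1]:]=b
print(o.shape); cv2.imwrite("pics/crop1.png",o)
for n,px in(("scene",[(384,305),(270,228),(370,283),(297,165),(328,170),(297,185),(318,243),(340,265)]),("side",[(316,285),(293,145),(292,182)])):
    W=cloud(n,np.load(n+"0.npz")["d"])
    for u,v in px: print(n,u,v,W[v,u].round(3))
E
```

```text
(595, 785, 3)
scene 384 305 [ 0.524 -0.161 -0.   ]
scene 270 228 [0.478 0.188 0.009]
scene 370 283 [ 0.511 -0.127  0.055]
scene 297 165 [0.498 0.087 0.257]
scene 328 170 [0.591 0.093 0.19 ]
scene 297 185 [0.494 0.085 0.206]
scene 318 243 [0.501 0.028 0.064]
scene 340 265 [ 0.506 -0.04   0.042]
side 316 285 [ 0.51  -0.135  0.059]
side 293 145 [0.506 0.078 0.318]
side 292 182 [0.501 0.073 0.21 ]
```

View pics/crop1.png

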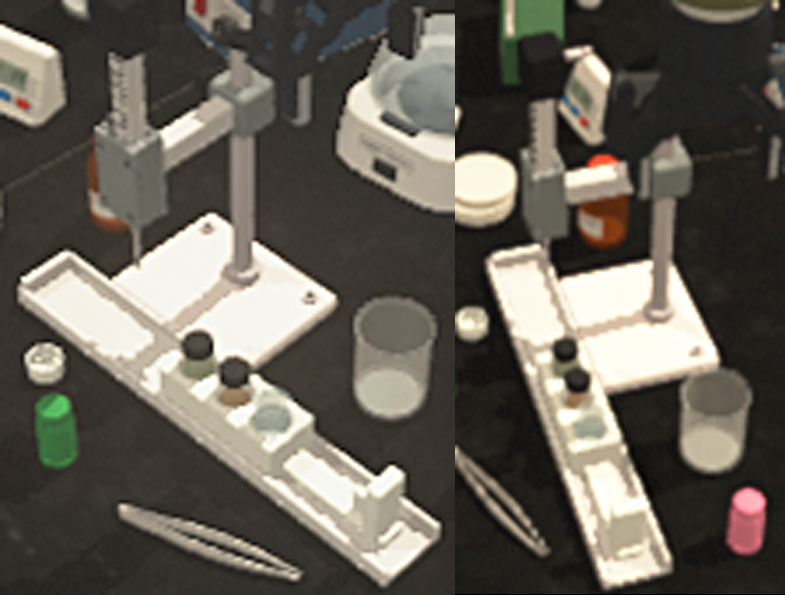

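The open vial is the glass one without a cap, at the place nearest the tab: scene ~(337,264), side ~(303,258). The two with black caps at (317,243) and (327,252) are the capped vials. The free-standing green and pink ones aren't in the rack. I'll fit the lane direction from the cloud and take two wrist views from above.

```bash
cat >> h.py <<'E'
from scipy.spatial.transform import Rotation as Ro
Q0=Ro.from_quat([0.7071068,0.7071068,0,0])   # tool down, tool y along world x or y
def quat(yaw): # fingers closing along stand y, stand turned by yaw
    q=Ro.from_euler("z",yaw)*Ro.from_matrix([[1,0,0],[0,-1,0],[0,0,-1]]); q2=q*Ro.from_euler("z",np.pi)
    c=Ro.from_quat(get_state()["eef_rot"]); return min((q,q2),key=lambda r:(c.inv()*r).magnitude()).as_quat()
E
python3 - <<'E'
from h import *
for n in("scene","side"):
    f=np.load(n+"0.npz"); W=cloud(n,f["d"]); p=f["p"].astype(int)
    m=(W[...,2]>.004)&(W[...,2]<.075)&(W[...,0]>.42)&(W[...,0]<.58)&(W[...,1]>-.19)&(W[...,1]<.21)&(p.min(-1)>110)
    # -x edge: per y-bin minimum x of the lane
    P=W[m]; e=[]
    for y in np.arange(-.13,.16,.01):
        q=P[abs(P[:,1]-y)<.005]
        if len(q)>4: e.append((y,np.percentile(q[:,0],4)))
    e=np.array(e); c=np.polyfit(e[:,1-1],e[:,1],1); 
    for _ in range(3):
        r=e[:,1]-np.polyval(c,e[:,0]); k=abs(r)<.003; c=np.polyfit(e[k,0],e[k,1],1)
    print(n,"slope",c,"yaw deg",np.degrees(np.arctan(-c[0])),k.sum(),P[:,1].min(),P[:,1].max())
    t=W[(W[...,2]>.048)&(W[...,2]<.068)&(W[...,1]<-.1)&(W[...,1]>-.17)&(W[...,0]>.48)&(W[...,0]<.55)]
    print("tab",t.mean(0),t.min(0),t.max(0),len(t))
    t=W[(W[...,2]>.05)&(W[...,2]<.075)&(W[...,1]<.08)&(W[...,1]>-.08)&(W[...,0]>.46)&(W[...,0]<.55)]
    print("vialtops",t.mean(0).round(3),t.min(0).round(3),t.max(0).round(3))
y=.13
s=get_state(); q=quat(y); print("rot now",Ro.from_quat(s["eef_rot"]).as_matrix().round(2).tolist(),Ro.from_quat(q).as_matrix().round(2).tolist())
robot.move_l([.6,0,.33]); 
for i,pos in enumerate(([.50,-.09,.30],[.47,-.01,.36])):
    robot.goto(pos,q); K,R,t=cm("wrist"); s=get_state(); p,d=imaging.camera("wrist")
    np.savez(f"w{i}.npz",p=p,d=d,K=K,R=R,t=t); cv2.imwrite(f"pics/w{i}.png",p[:,:,::-1]); print(s["tool_pos"],(-R.T@t).round(3),R[2].round(2),K[0,0],s["time"])
cv2.imwrite("pics/w01.png",np.vstack([cv2.resize(cv2.imread(f"pics/w{i}.png"),(480,300)) for i in(0,1)]))
E
```

```text
Traceback (most recent call last):
TypeError: expected non-empty vector for x
```

Run:
```python
from h import *
from scipy.stats import theilslopes
for n in("scene","side"):
    f=np.load(n+"0.npz"); W=cloud(n,f["d"]); p=f["p"].astype(int)
    m=(W[...,2]>.004)&(W[...,2]<.075)&(W[...,0]>.42)&(W[...,0]<.58)&(W[...,1]>-.19)&(W[...,1]<.21)&(p.min(-1)>110)
    P=W[m]; e=[]
    for y in np.arange(-.13,.16,.01):
        q=P[abs(P[:,1]-y)<.005]
        if len(q)>4: e.append((y,np.percentile(q[:,0],4)))
    e=np.array(e); c=theilslopes(e[:,1],e[:,0])
    print(n,c,"yaw deg",np.degrees(np.arctan(-c[0])),P[:,1].min(),P[:,1].max()); print((e[:,1]*1000).round().astype(int))
    t=W[(W[...,2]>.048)&(W[...,2]<.068)&(W[...,1]<-.1)&(W[...,1]>-.17)&(W[...,0]>.48)&(W[...,0]<.55)]
    print("tab",t.mean(0),t.min(0),t.max(0),len(t))
y=.09
s=get_state(); q=quat(y); print("rot now",Ro.from_quat(s["eef_rot"]).as_matrix().round(2).tolist(),Ro.from_quat(q).as_matrix().round(2).tolist())
robot.move_l([.6,0,.33]); 
for i,pos in enumerate(([.50,-.09,.30],[.47,-.01,.36])):
    robot.goto(pos,q); K,R,t=cm("wrist"); s=get_state(); p,d=imaging.camera("wrist")
    np.savez(f"w{i}.npz",p=p,d=d,K=K,R=R,t=t); cv2.imwrite(f"pics/w{i}.png",p[:,:,::-1]); print(s["tool_pos"],(-R.T@t).round(3),R[2].round(2),K[0,0],s["time"])
cv2.imwrite("pics/w01.png",np.vstack([cv2.resize(cv2.imread(f"pics/w{i}.png"),(480,300)) for i in(0,1)]))
```

```text
scene TheilslopesResult(slope=np.float64(-0.04680708199103029), intercept=np.float64(0.47426447434970553), low_slope=np.float64(-0.05366098174145566), high_slope=np.float64(-0.014132083200341101)) yaw deg 2.679892263599857 -0.15319600160829971 0.2094971956314713
[486 484 447 441 436 430 424 433 449 479 479 479 479 478 477 476 476 476
 476 474 474 473 474 473 472 433 430 438 471 469]
tab [ 0.50891843 -0.12634561  0.05611806] [ 0.49685755 -0.13161517  0.04810678] [ 0.52382986 -0.11904002  0.06063168] 74
side TheilslopesResult(slope=np.float64(-0.0400153329596657), intercept=np.float64(0.48110316435291084), low_slope=np.float64(-0.05168543379863724), high_slope=np.float64(-0.020748974598936435)) yaw deg 2.2914871526008627 -0.15600518594253934 0.208221319409671
[496 488 451 444 438 445 429 436 487 486 484 484 484 483 483 481 482 483
 482 481 480 480 479 481 477 439 445 443 477 477]
tab [ 0.5148119  -0.13031875  0.05654484] [ 0.50225976 -0.13559761  0.04902718] [ 0.52714466 -0.12048541  0.0622321 ] 64
rot now [[-0.0, 1.0, -0.0], [1.0, 0.0, 0.0], [0.0, -0.0, -1.0]] [[1.0, 0.09, 0.0], [0.09, -1.0, 0.0], [0.0, 0.0, -1.0]]
[ 0.50001181 -0.0898247   0.29963308] [ 0.581 -0.082  0.47 ] [-0.31 -0.03 -0.95] 309.70691628693146 2.2667
[ 0.47039487 -0.00928056  0.36080842] [ 0.551 -0.002  0.531] [-0.31 -0.03 -0.95] 309.70691628693146 2.8167
```

View pics/w01.png

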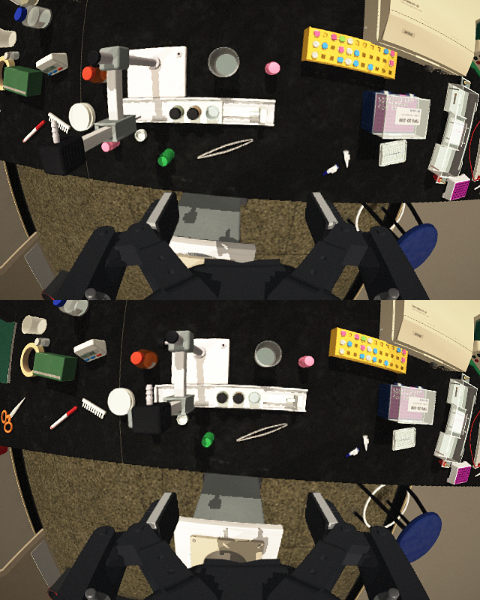

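The wrist views show the lane with the rack, with both caps and the open vial clear at w0 full-res ~(235,150), (257,150), (281,149). Next I'll take a wrist view nearly over the head, then measure the lane edges, tab, vials and head.

```bash
cat >> h.py <<'E'
class V:
    def __init__(s,f=None):
        if f: d=np.load(f); s.p,s.d,s.K,s.R,s.t=(d[k] for k in("p","d","K","R","t"))
    def take(s,f):
        s.K,s.R,s.t=cm("wrist"); s.p,s.d=imaging.camera("wrist"); np.savez(f,p=s.p,d=s.d,K=s.K,R=s.R,t=s.t); return s
    def rays(s,uv):
        uv=np.asarray(uv,float).reshape(-1,1,2); n=cv2.fisheye.undistortPoints(uv,s.K,np.zeros(4)).reshape(-1,2)
        D=np.c_[n,np.ones(len(n))]@s.R; return -s.R.T@s.t,D/np.linalg.norm(D,axis=1)[:,None]
    def plane(s,uv,z):
        o,D=s.rays(uv); return o+D*((z-o[2])/D[:,2])[:,None]
    def proj(s,X):
        return cv2.fisheye.projectPoints(np.asarray(X,float).reshape(-1,1,3),cv2.Rodrigues(s.R)[0],s.t.reshape(3,1),s.K,np.zeros(4))[0].reshape(-1,2)
E
python3 - <<'E'
from h import *
q=quat(.05)
robot.goto([.44,.08,.39],q); robot.dwell(.2); v2=V().take("w2.npz"); print(get_state()["tool_pos"],get_state()["time"])
robot.goto([.44,-.02,.34],q); robot.dwell(.2); v3=V().take("w3.npz"); print(get_state()["tool_pos"],get_state()["time"])
ims=[]
for v,c in((v2,[.5,.08,.2]),(v3,[.5,-.02,.1])):
    u=v.proj([c])[0].astype(int); print(u); x0=np.clip(u[0]-130,0,380);y0=np.clip(u[1]-75,0,250); print(x0,y0)
    ims.append(cv2.resize(v.p[y0:y0+150,x0:x0+260,::-1],(520,300),interpolation=cv2.INTER_CUBIC))
ims=[cv2.resize(i,(520,300)) for i in ims]
cv2.imwrite("pics/w23.png",np.vstack(ims))
E
```

```text
[0.44012336 0.07900038 0.38899317] 3.6
[ 0.44039086 -0.0192987   0.34076326] 4.375
[323 120]
193 45
[325 119]
195 44
```

View pics/w23.png

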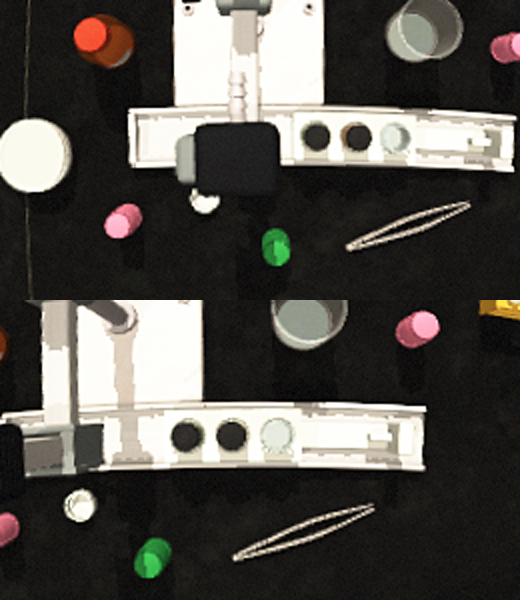

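Crop w23 (2x) from the top: head at (238,158) with the grey button on its left (world +y), lane corners (130,110) to (515,170), caps at (316,137) and (356,137), open vial at (394,137). Lower half: lane end at (424,405)–(424,468), tab at (382,437), vial at (277,436).

```bash
cat > meas.py <<'E'
from h import *
v2,v3=V("w2.npz"),V("w3.npz")
def cl(v):  # world cloud from wrist depth (along axis)
    D=v.d; r,c=np.indices(D.shape); uv=np.stack([c,r],-1).reshape(-1,2).astype(float)
    n=cv2.fisheye.undistortPoints(uv.reshape(-1,1,2),v.K,np.zeros(4)).reshape(-1,2); cam=np.c_[n,np.ones(len(n))]*D.reshape(-1,1)
    return ((cam-v.t)@v.R).reshape(*D.shape,3)
for nm,v in(("w2",v2),("w3",v3)):
    W=cl(v); g=v.p.astype(int)
    bright=(g.min(-1)>120).astype(np.uint8)
    a=(W[...,0]>.44)&(W[...,0]<.56)&(W[...,1]>-.19)&(W[...,1]<.21)&(W[...,2]>.003)&(W[...,2]<.03)&(g.min(-1)>95)
    uv=np.argwhere(a)[:,::-1]; P=v.plane(uv,.014)
    for side,pc,ys in(("-x",1,(-.14,.17)),):
        e=[]
        for y in np.arange(*ys,.008):
            k=abs(P[:,1]-y)<.004
            if k.sum()>5: e.append((y,P[k,0].min()))
        e=np.array(e); c=np.polyfit(e[:,0],e[:,1],1)
        for T in(.004,.002,.0015): k=abs(e[:,1]-np.polyval(c,e[:,0]))<T; c=np.polyfit(e[k,0],e[k,1],1) if k.sum()>4 else c
        print(nm,"edge",c,"yaw",np.degrees(np.arctan(-c[0])),k.sum(),len(e))
    yw=np.arctan(-c[0]); 
    u=np.array([-np.sin(yw),np.cos(yw)]); s=P[:,:2]@u; ex=P[:,:2]@[np.cos(yw),np.sin(yw)]
    k=(ex-np.percentile(ex,1)<.05); print(" along-lane extent",np.percentile(s[k],[0,.3,99.7,100]).round(4))
    # depth-based heights
    for name,lo,hi,mask in(("caps",.053,.075,(g.max(-1)<60)),("tab",.048,.07,g.min(-1)>120),("head",.295,.335,g.max(-1)<70)):
        m=(W[...,2]>lo)&(W[...,2]<hi)&mask&(W[...,0]>.44)&(W[...,0]<.56)&(W[...,1]>-.19)&(W[...,1]<.16)
        nn,L,st,ct=cv2.connectedComponentsWithStats(m.astype(np.uint8))
        for i in range(1,nn):
            if st[i,4]>12:
                z=np.median(W[L==i][:,2]); q=v.plane(np.argwhere(L==i)[:,::-1],z); (cx,cy),(w,h),an=cv2.minAreaRect(q[:,:2].astype(np.float32)*1000)
                print(" ",name,"px",ct[i].round(1),st[i,4],"z",z.round(4),"ctr",round(cx,1),round(cy,1),"size",round(w,1),round(h,1),round(an,1))
E
python3 meas.py
```

```text
w2 edge [0.05080693 0.47389548] yaw -2.9085218649335824 0 37
 along-lane extent [-0.1283 -0.1261  0.2225  0.2229]
  caps px [351.3 113.3] 118 z 0.0603 ctr 505.6 35.4 size 17.8 17.7 3.5
  caps px [371.9 113.5] 121 z 0.0604 ctr 507.9 2.4 size 17.9 19.6 4.3
  tab px [391.5 114.3] 74 z 0.0534 ctr 509.6 -32.1 size 23.2 23.7 4.2
  tab px [445.2 117. ] 117 z 0.0569 ctr 514.4 -124.9 size 24.1 15.0 5.9
  head px [311.5 124.7] 1538 z 0.3146 ctr 503.2 90.5 size 29.4 34.0 2.6
w3 edge [0.03409755 0.47229737] yaw -1.952888903725702 1 38
 along-lane extent [-0.1368 -0.1346  0.1531  0.1532]
  caps px [310.4 111.6] 149 z 0.0603 ctr 508.1 1.1 size 18.5 18.4 47.2
  caps px [287.2 112.1] 140 z 0.0603 ctr 506.4 34.7 size 18.4 18.8 28.5
  tab px [333.1 112. ] 76 z 0.0546 ctr 510.0 -32.5 size 22.8 23.9 48.4
  tab px [397.  112.8] 146 z 0.0571 ctr 515.3 -125.8 size 25.4 12.3 4.6
  head px [174.3 128.6] 2088 z 0.3143 ctr 503.4 85.5 size 29.4 41.4 3.8
```

Measurements agree. The yaw is ≈3.1° from the caps–tab line. Head is 34.0×29.4 mm at z 0.3146, centre (503.2, 90.5) mm, and this axis lies on the caps line. Tab is 25.4×12.3 mm at (515.3, −125.8), giving a rack origin of −87.6, inside 64–94. Now I'll grip the tab and slide it.

```bash
cat >> h.py <<'E'
YAW=np.radians(3.12); N=np.array([.5032,.0905]); U=np.array([-np.sin(YAW),np.cos(YAW)])
def rep(m):
    s=get_state(); print(m,"t",round(s["time"],2),"tcp",np.round(s["tool_pos"],4),"along",round(float((np.array(s["tool_pos"])[:2]-N)@U)*1000,1),"F",np.round(s["wrist_force"],1),"gap",round(s["finger_gap"],4),"grip",np.round(s["grip_force"],1))
E
python3 - <<'E'
from h import *
q=quat(YAW); x,y=.5153,-.1258
robot.goto([x,y,.15],q); robot.move_l([x,y,.027],velocity=.08); rep("down")
robot.command_gripper(0.0); rep("grip")
a=np.array(get_state()["tool_pos"]); 
b=a.copy(); b[:2]+=U*.02; robot.move_l(b,velocity=.05); rep("20mm")
c=a.copy(); c[:2]+=U*(-.095-(a[:2]-N)@U); robot.move_l(c,velocity=.06); rep("slid")
for n in("scene","side"):
    p,d=imaging.camera(n); np.savez(n+"1.npz",p=p,d=d)
a,b=np.load("scene1.npz")["p"][130:290,255:385,::-1],np.load("side1.npz")["p"][120:290,255:365,::-1]
k=lambda i:cv2.resize(i,(390,int(i.shape[0]*390/i.shape[1])),interpolation=cv2.INTER_CUBIC)[:480]
a,b=k(a),k(b); cv2.imwrite("pics/s1.png",np.hstack([a,b[:480]]))
E
```

```text
down t 6.97 tcp [ 0.5158 -0.126   0.0276] along -216.8 F [-0.   0.3 -0.5] gap 0.085 grip 0.0
grip t 7.67 tcp [ 0.5155 -0.1259  0.0273] along -216.8 F [0.3 0.2 2.1] gap 0.0089 grip 58.8
20mm t 8.22 tcp [ 0.5144 -0.1048  0.0273] along -195.6 F [-0.5  3.2  3.3] gap 0.009 grip 59.0
slid t 10.07 tcp [ 0.5089 -0.0043  0.0273] along -95.0 F [ 0.1 -1.1  2. ] gap 0.0092 grip 58.9
```

View pics/s1.png

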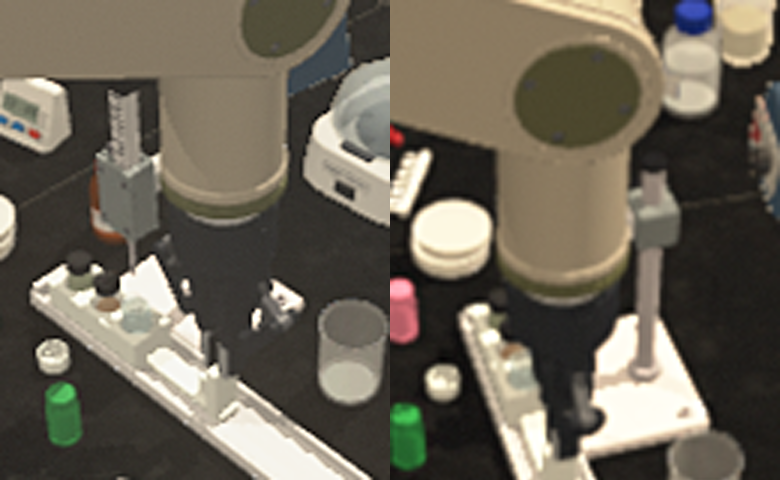

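The slide went with low force. The open vial at crop (138,315) in the scene picture now stands below the needle (133,255). I'll release, retreat straight up and verify.

Run:
```python
from h import *
import runpy
robot.command_gripper(.085); rep("open")
p=np.array(get_state()["tool_pos"]); robot.move_l([p[0],p[1],.2],velocity=.12); rep("up")
robot.move_l([.44,-.03,.33],velocity=.15); robot.dwell(.2); v=V().take("w3.npz"); rep("view")
ims=[]
for n in("scene","side"):
    q,d=imaging.camera(n); np.savez(n+"2.npz",p=q,d=d)
    u=proj(n,[[N[0],N[1],.07]])[0].astype(int); print(n,u); ims.append(cv2.resize(q[u[1]-35:u[1]+30,u[0]-32:u[0]+33,::-1],(390,390),interpolation=cv2.INTER_CUBIC))
u=v.proj([[.505,.04,.06]])[0].astype(int); print("w",u)
w=v.p[max(u[1]-50,0):u[1]+50,max(u[0]-130,0):u[0]+130,::-1]; print(max(u[0]-130,0),max(u[1]-50,0)); w=cv2.resize(w,(780,int(780/w.shape[1]*w.shape[0])))[:205+95]
cv2.imwrite("pics/s2.png",np.vstack([np.hstack(ims)[90:],w])[:600])
runpy.run_path("meas.py")
```

```text
open t 10.88 tcp [ 0.5089 -0.0043  0.0273] along -95.0 F [0.4 0.5 0.1] gap 0.085 grip 0.0
up t 12.47 tcp [ 0.5084 -0.0043  0.199 ] along -94.9 F [-0.  -0.4  0. ] gap 0.0851 grip 0.0
view t 13.87 tcp [ 0.4399 -0.0299  0.3292] along -116.7 F [ 0.4 -1.1 -0.9] gap 0.085 grip 0.0
scene [301 226]
side [292 217]
w [275 111]
145 61
w2 edge [0.05080693 0.47389548] yaw -2.9085218649335824 0 37
 along-lane extent [-0.1283 -0.1261  0.2225  0.2229]
  caps px [351.3 113.3] 118 z 0.0603 ctr 505.6 35.4 size 17.8 17.7 3.5
  caps px [371.9 113.5] 121 z 0.0604 ctr 507.9 2.4 size 17.9 19.6 4.3
  tab px [391.5 114.3] 74 z 0.0534 ctr 509.6 -32.1 size 23.2 23.7 4.2
  tab px [445.2 117. ] 117 z 0.0569 ctr 514.4 -124.9 size 24.1 15.0 5.9
  head px [311.5 124.7] 1538 z 0.3146 ctr 503.2 90.5 size 29.4 34.0 2.6
w3 edge [-0.01565394  0.47079154] yaw 0.8968311944054241 0 36
 along-lane extent [-0.1613 -0.1594  0.1309  0.1326]
  tab px [307.4 110.5] 140 z 0.0573 ctr 508.1 -5.1 size 24.3 9.9 2.6
  tab px [243.9 112.1] 71 z 0.0537 ctr 502.8 88.3 size 22.1 22.7 0.5
  head px [154.4 128.9] 2219 z 0.3142 ctr 503.4 85.0 size 29.4 43.3 3.7
```

View pics/s2.png

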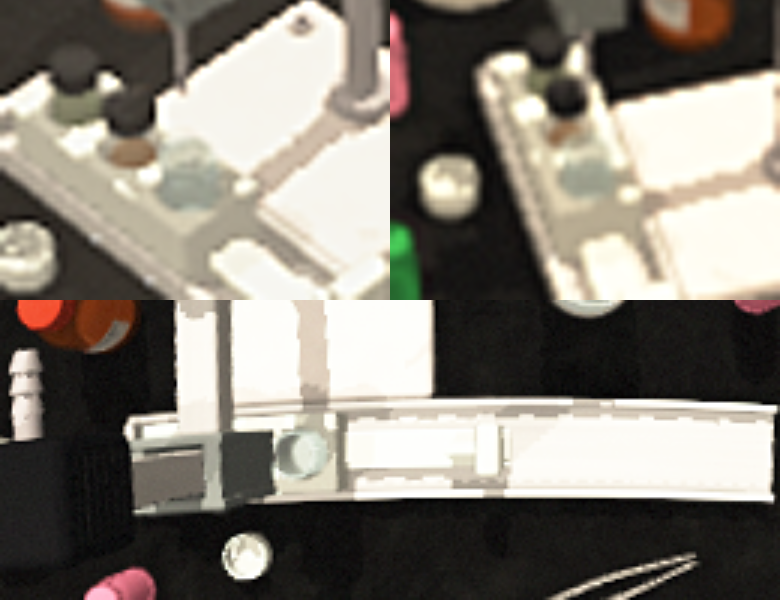

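The vial mouth in the scene is ~crop (188,150) and the needle tip ~(182,88). The wrist view shows the vial at (303,455) in the lane. I'll compare needle and mouth within the same views.

Run:
```python
from h import *
st=lambda P:np.round([( (P[:2]-N)@[np.cos(YAW),np.sin(YAW)])*1e3,((P[:2]-N)@U)*1e3],1)
f=np.load("scene2.npz"); 
print("needle tip scene",st(plane("scene",(299.3,220.7),.088)))
for n in("scene","side"):
    W=cloud(n,np.load(n+"2.npz")["d"]); p=np.load(n+"2.npz")["p"].astype(int)
    for nm,lo,hi,mk in(("cap",.054,.072,p.max(-1)<70),("glass",.047,.064,p.max(-1)>=90),("tab",.05,.066,p.min(-1)>120),("needle",.09,.125,p.max(-1)>0)):
        s=((W[...,:2]-N)@U); e=(W[...,:2]-N)@np.array([np.cos(YAW),np.sin(YAW)])
        m=(W[...,2]>lo)&(W[...,2]<hi)&mk&(abs(e)<.022)&(s>-.12)&(s<.09)
        k,L,S,C=cv2.connectedComponentsWithStats(m.astype(np.uint8))
        for i in range(1,k):
            if S[i,4]>5:
                z={"cap":.061,"glass":.055,"tab":.058}.get(nm)
                q=np.array([plane(n,uv,z) for uv in np.argwhere(L==i)[:,::-1]]) if z else W[L==i]
                print(n,nm,C[i].round(1),S[i,4],"st ctr",st((q.min(0)+q.max(0))/2),"mean",st(q.mean(0)),"z",np.median(W[L==i][:,2]).round(4))
```

```text
needle tip scene [-2.2  3.3]
scene cap [280.3 217. ] 26 st ctr [-6.3 67.8] mean [-7.9 66.9] z 0.0594
scene cap [290.4 224.4] 34 st ctr [-6.6 31.2] mean [-7.6 30.4] z 0.0598
scene glass [277.2 220.1] 9 st ctr [-16.   67.4] mean [-16.5  68.9] z 0.0494
scene glass [284.  221.6] 10 st ctr [-9. 53.] mean [-8.4 53.3] z 0.0482
scene glass [289.7 228.1] 12 st ctr [-11.8  28.8] mean [-13.5  27. ] z 0.049
scene glass [299.6 232.4] 60 st ctr [-6.8 -0.5] mean [-6.6 -0.3] z 0.0529
scene glass [327.9 253.2] 75 st ctr [ -6.  -94.9] mean [ -6.3 -94.1] z 0.0563
scene tab [299.6 231.8] 44 st ctr [-7.8 -1.1] mean [-7.2 -1.2] z 0.0544
scene tab [328.  252.6] 63 st ctr [ -7.6 -95.1] mean [ -6.9 -94.9] z 0.057
scene needle [298.5 215.7] 19 st ctr [-4.2  2.7] mean [-4.3  2.7] z 0.1057
side cap [285.8 204.2] 41 st ctr [-0.8 62.5] mean [-1.1 63.4] z 0.0603
side cap [288.7 212.9] 26 st ctr [-2.8 27.5] mean [-2.7 27.8] z 0.0598
side glass [289.3 207.3] 11 st ctr [ 6.4 55.2] mean [ 6.4 54.9] z 0.0595
side glass [292.2 220.7] 57 st ctr [0.5 5.1] mean [-0.1  1.8] z 0.0519
side glass [302.5 246.9] 56 st ctr [ -0.5 -98. ] mean [ -0.5 -97.1] z 0.0565
side tab [292.8 222. ] 31 st ctr [-0.5 -6.4] mean [-0.6 -6.3] z 0.0544
side tab [302.6 246.7] 52 st ctr [ -0.8 -99.1] mean [ -0.7 -99. ] z 0.0567
side needle [292.5 207.2] 17 st ctr [1. 0.] mean [ 1.  -0.5] z 0.1087
```

Per-view offsets put the vial about 1–3 mm short of the needle: the wrist view gives ~2, the scene and side views ~3. I'll regrip the tab and nudge it +2 mm, then go over the head.

Run:
```python
from h import *
q=quat(YAW); t=N-U*.095
robot.goto([t[0],t[1],.2],q); robot.move_l([t[0],t[1],.027],velocity=.1)
robot.command_gripper(0.0); rep("grip"); p=np.array(get_state()["tool_pos"])
t2=N-U*.093; robot.move_l([p[0]+U[0]*.002,t2[1],p[2]],velocity=.01); rep("nudged")
robot.command_gripper(.085); p=np.array(get_state()["tool_pos"]); robot.move_l([p[0],p[1],.2],velocity=.12)
robot.move_l([.44,-.03,.36],velocity=.2); rep("clear")
robot.goto([.44,.09,.40],q); robot.dwell(.2); v=V().take("w4.npz"); rep("view")
W=None
import meas
W=meas.cl(v); g=v.p.astype(int)
for name,lo,hi,mk in(("head",.295,.335,g.max(-1)<70),("tab",.048,.07,g.min(-1)>120)):
    m=(W[...,2]>lo)&(W[...,2]<hi)&mk&(W[...,0]>.44)&(W[...,0]<.56)&(W[...,1]>-.05)&(W[...,1]<.16)
    k,L,S,C=cv2.connectedComponentsWithStats(m.astype(np.uint8))
    for i in range(1,k):
        if S[i,4]>15:
            z=np.median(W[L==i][:,2]); r=v.plane(np.argwhere(L==i)[:,::-1],z); print(name,S[i,4],z.round(4),cv2.minAreaRect(r[:,:2].astype(np.float32)*1000))
```

```text
grip t 17.19 tcp [ 0.5086 -0.0044  0.0272] along -95.0 F [-0.3  0.7  2.7] gap 0.0092 grip 58.7
nudged t 17.54 tcp [ 0.5085 -0.0024  0.0273] along -93.1 F [-0.3 -2.2  1.3] gap 0.0089 grip 58.7
clear t 20.88 tcp [ 0.4398 -0.0298  0.3586] along -116.7 F [ 0.2  1.7 -0.5] gap 0.0851 grip 0.0
view t 21.71 tcp [0.44   0.0891 0.3992] along 2.0 F [-0.7 -0.   0. ] gap 0.0852 grip 0.0
w2 edge [0.05080693 0.47389548] yaw -2.9085218649335824 0 37
 along-lane extent [-0.1283 -0.1261  0.2225  0.2229]
  caps px [351.3 113.3] 118 z 0.0603 ctr 505.6 35.4 size 17.8 17.7 3.5
  caps px [371.9 113.5] 121 z 0.0604 ctr 507.9 2.4 size 17.9 19.6 4.3
  tab px [391.5 114.3] 74 z 0.0534 ctr 509.6 -32.1 size 23.2 23.7 4.2
  tab px [445.2 117. ] 117 z 0.0569 ctr 514.4 -124.9 size 24.1 15.0 5.9
  head px [311.5 124.7] 1538 z 0.3146 ctr 503.2 90.5 size 29.4 34.0 2.6
w3 edge [-0.01565394  0.47079154] yaw 0.8968311944054241 0 36
 along-lane extent [-0.1613 -0.1594  0.1309  0.1326]
  tab px [307.4 110.5] 140 z 0.0573 ctr 508.1 -5.1 size 24.3 9.9 2.6
  tab px [243.9 112.1] 71 z 0.0537 ctr 502.8 88.3 size 22.1 22.7 0.5
  head px [154.4 128.9] 2219 z 0.3142 ctr 503.4 85.0 size 29.4 43.3 3.7
head 1446 0.3145 ((503.1195068359375, 91.08869934082031), (29.75935935974121, 34.4827880859375), 3.0009753704071045)
tab 116 0.0572 ((507.2669982910156, -1.8941874504089355), (25.189783096313477, 11.819622039794922), 4.326797962188721)
```

Same-view check: head at (503.1, 91.1), tab at (507.3, −1.9). Scene and wrist estimates now bracket zero within ~1.5 mm, well inside the 8 mm clearance. Next I'll squeeze the head, then push down.

Run:
```python
from h import *
q=quat(YAW); c=np.array([.5031,.0908])+U*.001
robot.goto([c[0],c[1],.40],q); robot.move_l([c[0],c[1],.277],velocity=.08); rep("around head")
robot.command_gripper(.0); rep("squeezed")
a=np.array(get_state()["tool_pos"])
robot.move_l(a-[0,0,.005],velocity=.02); rep("5mm")
robot.dwell(.2); rep("..")
```

```text
around head t 23.75 tcp [0.5033 0.0918 0.2776] along 1.3 F [-0.1 -0.9 -0.1] gap 0.085 grip 0.0
squeezed t 24.27 tcp [0.5033 0.0912 0.2775] along 0.7 F [-0.7 -4.4  2.8] gap 0.0322 grip 64.5
5mm t 24.65 tcp [0.5032 0.0912 0.2722] along 0.7 F [-0.4 -2.1  2. ] gap 0.0321 grip 64.5
.. t 24.85 tcp [0.5033 0.0912 0.2725] along 0.7 F [ 0.2 -3.1  2.8] gap 0.0322 grip 64.5
```

The button is fully in and the arm is free with small forces. The squeeze re-centres the head within ~0.5 mm of my estimate. I'll continue down to 50 mm and check.

Run:
```python
from h import *
a=np.array(get_state()["tool_pos"]); z1=.2775-.050
for z in(.2575,.2425,z1):
    robot.move_l([a[0],a[1],z],velocity=.03); rep(f"z{z:.4f}")
robot.dwell(.3); rep("end")
ims=[]
for n in("scene","side"):
    q,d=imaging.camera(n); np.savez(n+"3.npz",p=q,d=d)
    for X,h in(([N[0]-.007,N[1],.22],18),([N[0],N[1],.06],22)):
        u=proj(n,[X])[0].astype(int); ims.append(cv2.resize(q[u[1]-h:u[1]+h,u[0]-h:u[0]+h,::-1],(300,300),interpolation=cv2.INTER_CUBIC)); print(n,u,h)
cv2.imwrite("pics/s3.png",np.vstack([np.hstack(ims[:2]),np.hstack(ims[2:])]))
```

```text
z0.2575 t 25.5 tcp [0.5033 0.0912 0.2574] along 0.7 F [-0.8 -3.6  4.4] gap 0.032 grip 64.5
z0.2425 t 26.15 tcp [0.5032 0.0912 0.2425] along 0.7 F [-0.6 -3.2  3.2] gap 0.032 grip 64.5
z0.2275 t 26.8 tcp [0.5033 0.0912 0.2276] along 0.7 F [-1.1 -2.9  3.9] gap 0.032 grip 64.6
end t 27.1 tcp [0.5032 0.0912 0.2276] along 0.7 F [-1.2 -2.6  4.9] gap 0.032 grip 64.6
scene [295 178] 18
scene [301 229] 22
side [288 174] 18
side [292 219] 22
```

View pics/s3.png

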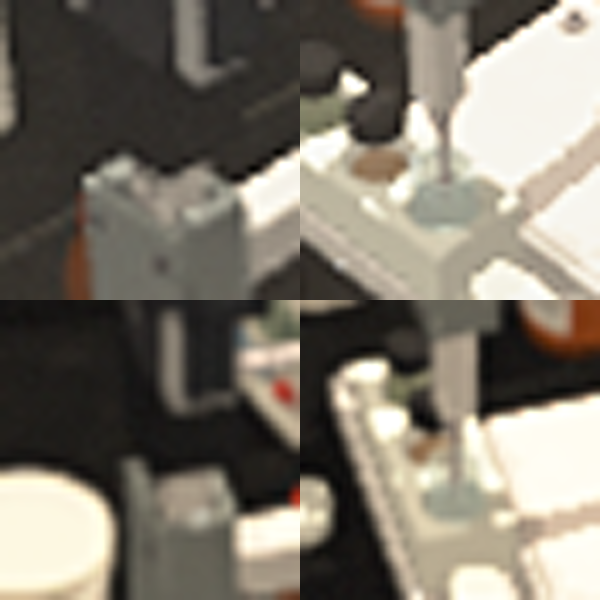

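The needle and its hub are down inside the open vial, centred in both views: scene crop (443,185), side crop (457,490). The head's overhang hides the scale. I'll check the head-top height in wrist depth against 0.315 − 0.050, and the needle hub in scene depth.

```bash
python3 - <<'E' 2>&1 | grep -v "px\|edge\|extent"
from h import *
import meas
v=V().take("w5.npz"); W=meas.cl(v)
m=(abs(W[...,0]-.5031)<.02)&(abs(W[...,1]-.091)<.016)&(W[...,2]>.25)&(W[...,2]<.30)
print("wrist head top",m.sum(),np.percentile(W[m][:,2],[10,50,90]) if m.any() else "")
for n in("scene","side"):
  for k in(2,3):
    d=np.load(f"{n}{k}.npz"); W=cloud(n,d["d"]); r=W[...,:2]-N
    g=d["p"].astype(int).max(-1)
    h=(abs(r[...,0]+.003)<.022)&(abs(r[...,1])<.022)&(W[...,2]>.215)&(W[...,2]<.33)&(g<60)
    b=(abs(r[...,0]+.004)<.014)&(abs(r[...,1])<.014)&(W[...,2]>.06)&(W[...,2]<.139)
    print(n,k,"head",h.sum(),np.percentile(W[h][:,2],[1,50,99]).round(4) if h.any() else "","below sleeve z hist",np.histogram(W[b][:,2],np.arange(.06,.141,.01))[0])
rep("now")
E
```

```text
wrist head top 4300 [0.25693421 0.26350642 0.2695346 ]
scene 2 head 286 [0.2783 0.2966 0.316 ] below sleeve z hist [0 0 2 5 8 5 2 0]
scene 3 head 550 [0.2283 0.2645 0.3291] below sleeve z hist [ 4  6 10 22 25 30 26  2]
side 2 head 183 [0.2785 0.3071 0.3177] below sleeve z hist [0 0 2 5 5 5 4 1]
side 3 head 204 [0.2274 0.2533 0.329 ] below sleeve z hist [ 4  5  7 16 14 18 15  4]
now t 27.25 tcp [0.5033 0.0912 0.2276] along 0.7 F [-2.5 -2.3  3.9] gap 0.0318 grip 64.6
```

The head's lower edge moved 50.0 mm in the scene view and 51 mm in the side view. By kinematics it moved 49.9 mm, with no slip at 4 N. I'm handing in while still squeezing.

```bash
python3 -c "
from station import robot
print(robot.job_done())"
```

```text
the job is handed in; nothing more can be done
None
```

I slid the rack until the open vial stood under the needle, then squeezed the lock button, pushed the arm down to about the 50 mm mark with the needle inside the vial, and handed the job in still squeezing and holding the head. The 50 mm comes from robot motion (49.9 mm) and camera depth (50 to 51 mm), because the head hid the scale line itself.

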